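Turn a buckle blank over through the twisted guide and lay it out for buffing

ROBOT

A 6-joint arm with a two-finger parallel gripper is mounted at the origin on the work surface. World frame = base frame: x ahead of the robot, y to its left, z up, the work surface at z = 0. Lengths are in mm, angles in rad, forces in N, time in s.
With the tool pointing down it reaches from about 350 to 800 mm from the base axis. Payload 7.3 kg.
Tool frame: the origin (TCP) lies between the finger pads; the fingertips stand 8 mm ahead of it and the grasp point (between the pads) lies 11 mm behind it; z points along the fingers, y is the line along which they close (so a half turn about z gives the same grasp; the last joint's range is limited). The gripper opens to 85 mm and grips with 20 to 120 N. Pads are 22 mm wide; open, the fingers measure 114 mm over their backs; the gripper's body (76 mm by 85 mm) begins 54 mm behind the grasp point. The pads swing forward as they close: fully open they stand 13 mm farther back than shut.
Start: joints at [-1.321, 0.342, 1.524, -0, 1.275, -0.146], TCP at [202.435, -484.421, 239.322] pointing down, gripper open.
Joint ranges: [-2.53, 2.53], [-0.77, 2.02], [0.04, 2.7], [-1, 4.14], [0.28, 2.66], [-3.11, 3.11]. Speed limits (rad/s): [2.57, 2.57, 3.14, 3.14, 3.14, 3.14].

INTERFACE

Orientations are given as a rotation vector (axis times angle).
In Python, from bench import sense, get_image, get_calibration, job_done gives the robot as it stands.
- The arm moves only by the tool drive_tool, never from a script. Its argument "plan" is a list of rows, each a list of 3 entries, a list of its own where there are three numbers: the shift along the tool's x, y, z in mm, then the turn about the tool's z in rad, then the closure, from 0 (fully open) to 1 (shut). In form: [[[tx, ty, tz], twist, fingers], ...]. A call has 1 to 12 rows; each row shifts and turns the commanded pose from where the row before left it, along the tool's axes as they then stand; what a row does not reach is not made up. A row lasts 1/12 s, in which the tool goes at most 41.7 mm and 7.16 degrees, less where a joint would pass 70% of its speed; a pose out of reach is approached as far as the arm can. A call with a gripper value outside its range is refused whole. The fingers move at their own pace and stop on an object; "squeeze" is the grip in N (left out, the last holds). Time passes only in rows, so rows that do not move let the fingers close. It gives the time, the measured TCP pose, the force, the opening and the grip force at its end, in the units of the state.
- sense(): the state, without advancing time (a new reading comes with each control period).
- get_image(name): name is "scene" or "top" or "wrist"; returns (picture, depth): 384x512x3 uint8, blue, green, red; 384x512 float32, mm along the optical axis (not along the pixel's ray), 0 where there is no reading.
- get_calibration(name): a dict with "fov_y" (degrees; the focal length in pixels is half the picture's height over the tangent of half this angle, whatever the lens; pixels are square), "cx", "cy" (the principal point, pixels), "origin" and "orientation" of the camera in the world. Camera axes: x right, y down, z forward; pixel columns grow to the right and rows downward; lengths in mm; the calibration is good to about 2 mm. A picture is of the moment at which its call begins: read the wrist's pose just before it. get_calibration takes no time and is no camera call; for the wrist camera it gives the pose at the moment of the call.
- job_done(): hands the job in; it is judged then, once.
The state is a dict: "t": time; "joint_positions": joint angles; "joint_velocities": joint speeds; "joint_torque": joint torques, N m; "tool_pos": TCP position; "ee_rot": TCP orientation; "ft_force": force on the tool from outside, world axes, zero at the start; "torque": the same for the moment, N m; "finger_gap": opening from 0.0 (shut) to 1.0 (fully open); "grasp_force": force on a finger pad.
Only numpy, scipy, OpenCV 4.12 (cv2) and the standard library are available. Lean on these libraries where they do the work, as an engineer would, in place of code of your own. Each camera call takes 0.05 s, during which the arm holds its last target. There are 200 camera calls.

TASK

Take the belt-buckle blank with the single post out of the rack and drop it through the twisted turn-over guide, the right way round, so that it slides out into the catch tray with its post up. Then pick it up from the tray and set it down (do not let it fall) in the middle of the felt pad, still post up and lying along the pad's length. Leave the other blanks and the things on the bench where they are.

Things in the scene. Friction and masses are not known exactly. Their poses are not given: they have to be found in the camera images.
- buckle_mid (a point): Centre of the belt-buckle blank: brass plate with rounded corners, 66 mm long, 34 mm high, 6 mm thick, 0.08 to 0.16 kg, with ONE post (9 mm across, 8 mm tall) on its back. Starts standing on its long edge in any of the rack's three places. x: the way the post points (across the thickness); y: along the length; z: up the 34 mm height. The post's axis is mid-length, 6.5 mm below the centre: the upper 19 mm of the standing plate is clear
- plain_mid (a point): Centre of a look-alike blank, brass plate with rounded corners, 66 mm long, 34 mm high, 6 mm thick, without any post; axes as for the buckle. Not to be used
- twopost_mid (a point): Centre of a look-alike blank, brass plate with rounded corners, 66 mm long, 34 mm high, 6 mm thick, with two posts (14 mm either side of the middle); axes as for the buckle. Not to be used
- rack_top (a point): Middle of the top face of the fixed wooden rack's board, 186 x 92 mm, 10 mm above the bench. The blanks stand on it at 0 and 60 mm either way along its x, lengths along its y, held only at their ends by cheeks that begin 21 mm from mid-length and reach 16 mm above the board; the middle is free for fingers
- guide_mouth (a point): Centre of the mouth of the fixed guide, at its rim, 280 mm above the bench: a slot 72.5 mm along its y by 28 mm along its x, flared 7 mm all round over its top 16 mm. Put the plate in on its long edge, length along y. Let go with the lower edge inside the mouth, it falls through. The face that looks along POSITIVE x here (away from the tray) comes out on top. Nothing stands above the rim
- guide_middle (a point): Point on the guide's vertical axis half-way down its slot, 189 mm above the bench. The polished slot twists by half a turn about that axis from 264 to 114 mm; a ramp below, between side walls 52 mm high and 88 mm apart that end 126 mm from the axis, lays the plate down and slides it out towards NEGATIVE x. It is at rest 1.5 s after release. Two posts stand at x 45 mm, y 52 mm either side
- tray_floor (a point): Point on the catch tray's rubber floor, 6 mm above the bench, 180 mm from the guide's axis on its -x side; same axes. Tray 132 mm wide (y), from 60 mm nearer the guide (metal there) to an end wall 82 mm farther out; walls 10 mm above the bench. Blanks stop up to 60 mm nearer or 45 mm farther and 40 mm aside, at any turn; a few lie tilted up to 0.3 rad on the foot of the ramp
- pad_top (a point): Centre of the top face of the fixed buffing pad, 16 mm above the bench: a grey felt on a wooden board, felt 82 mm along x and 116 mm along y. y is its length
- bar: Bystander: block of red-brown polishing compound, 90 x 45 x 36 mm; origin at the middle of its underside. Not to be disturbed
- bar2: Bystander: block of green polishing compound, 60 x 42 x 30 mm; origin at the middle of its underside. Not to be disturbed
- buff: Bystander: small flat felt wheel lying down, 68 mm across, 18 mm high; origin at the middle of its underside. Not to be disturbed
- brush: Bystander: bench brush with handle, 180 mm; origin at the middle of its underside. Not to be disturbed
- jar: Bystander: amber jar, 60 mm across, 80 mm high; origin at the middle of its underside. Not to be disturbed
- pliers: Bystander: pliers lying flat, 145 mm; origin at the middle of its underside. Not to be disturbed

How it is judged (in metres and radians):
On the way, in this order (a step that is already met when the one before it is completed fails the run):
1. the buckle blank is falling through the twisted slot of the guide (horizontal distance between buckle_mid and guide_middle below 0.03 m and height (world z) of buckle_mid between 0.125 and 0.255 m).
2. the buckle blank lies still in the catch tray, post up, let go (x of buckle_mid in the frame of tray_floor between -0.085 and 0.085 m and y of buckle_mid in the frame of tray_floor between -0.066 and 0.066 m and height (world z) of buckle_mid below 0.03 m and angle between buckle_mid's own x axis and vertical below 0.4 rad and linear speed of buckle below 0.03 m/s and contact force between the fingers and buckle below 0.1 N), for 0.2 s.
At the end, for the whole second after the job is handed in: The buckle blank lies flat and still on the felt pad, released, its post up, its centre within 20 mm across and 24 mm along of the pad's centre, and its length within 0.3 rad of the pad's length (x of buckle_mid in the frame of pad_top between -0.02 and 0.02 m and y of buckle_mid in the frame of pad_top between -0.024 and 0.024 m and z of buckle_mid in the frame of pad_top between 0.001 and 0.006 m and angle between buckle_mid's own x axis and vertical below 0.12 rad and angle between the y axis of buckle_mid and the y axis of pad_top, either way round below 0.3 rad and linear speed of buckle below 0.02 m/s and contact force between the fingers and buckle below 0.1 N); the robot touches nothing.
It fails at once if the buckle blank falls onto the pad (faster than 0.5 m/s just above it) (x of buckle_mid in the frame of pad_top between -0.05 and 0.05 m and y of buckle_mid in the frame of pad_top between -0.065 and 0.065 m and z of buckle_mid in the frame of pad_top below 0.02 m and linear speed of buckle above 0.5 m/s).
It fails at once if one of the other blanks is taken or knocked away (moved 25 mm) (distance of any of plain_mid, twopost_mid from where it was at the start of the episode above 0.025 m).
It fails at once if a bystander is pushed 40 mm or more (distance of any of bar, bar2, buff, brush, jar, pliers from where it was at the start of the episode above 0.04 m).
It also fails if it takes over 64 s, if anything falls off the work surface, if the arm or the gripper's body presses on something with over 40 N, if the wrist force passes 120 N, or if a joint passes its speed limit or range.

## Working session

There is one attempt and no reset: what is moved stays moved. The work goes in short steps, Python scripts to look and compute and a tool call to move; the robot and the scene stay as the last step left them, time stands still between calls to the robot, and variables do not carry over. Pictures are saved under pics/ and viewed, at most 10 in all, crops included, and the job is handed in when it is done.

Besides the shell and the picture viewer there is one more tool, called after "Emit:" as name(argument=value, ...) on one line, values as JSON. drive_tool: Moves the arm, as the interface text tells. Its arguments: {"type":"object","properties":{"plan":{"type":"array","items":{"type":"array"}},"squeeze":{"type":"number"}},"required":["plan"]}

```bash
mkdir -p pics
cat > h.py <<'E'
import numpy as np, cv2
from scipy.spatial.transform import Rotation as R
from bench import sense,get_image,get_calibration,job_done
def rot(o):
    o=np.array(o,float)
    return o if o.shape==(3,3) else R.from_rotvec(o).as_matrix()
def grab(n,tag):
    c=get_calibration(n); im,d=get_image(n)
    cv2.imwrite(f'pics/{tag}.png',im); np.savez(f'pics/{tag}.npz',im=im,d=d,o=c['origin'],r=rot(c['orientation']),k=[192/np.tan(np.radians(c['fov_y']/2)),c['cx'],c['cy']])
    return c
def cloud(tag):
    z=np.load(f'pics/{tag}.npz'); f,cx,cy=z['k']; d=z['d']; v,u=np.mgrid[:384,:512]
    P=np.stack([(u-cx)/f*d,(v-cy)/f*d,d],-1)@z['r'].T+z['o']
    P[d<=0]=np.nan
    return P,z['im']
E
python3 - <<'E'
from h import *
print(sense()); 
for n in('scene','top'): print(grab(n,n+'0'))
a=cv2.imread('pics/top0.png');cv2.imwrite('pics/top0b.png',cv2.resize(a,(800,600),interpolation=cv2.INTER_CUBIC))
E
```

```text
{'t': 0.0, 'joint_positions': array([-1.32096472e+00,  3.42718877e-01,  1.52502355e+00, -1.05384250e-05,
        1.27540777e+00, -1.45982870e-01]), 'joint_velocities': array([-1.02308249e-03, -1.11759276e-03, -7.22734872e-05, -1.83979135e-03,
        6.80158367e-04,  1.87090044e-03]), 'joint_torque': array([ 1.94975357e-03, -4.33670461e+01, -2.46003985e+01,  8.94356299e-05,
        7.83763215e-03,  9.92340034e-06]), 'tool_pos': array([ 202.34626481, -484.01120949,  238.62567038]), 'ee_rot': array([-3.07874387e+00, -6.17392204e-01,  1.42721141e-04]), 'ft_force': array([-0.0315566 ,  0.56019937, -0.09360353]), 'torque': array([-0.01682697,  0.05999793, -0.02104443]), 'grasp_force': 0.0, 'finger_gap': 0.9970133883574371}
{'fov_y': 51.16615871134149, 'cx': 252.41568238356317, 'cy': 189.59637521319527, 'origin': array([1587.46670882,  131.85833499,  821.19045418]), 'orientation': array([-1.497595  , -1.75953304,  0.96238336])}
{'fov_y': 46.24926263933443, 'cx': 253.0403165216287, 'cy': 194.35918910901728, 'origin': array([ 409.30862157,  -19.20034355, 1604.16292876]), 'orientation': array([-2.13473747,  2.17693117, -0.11895684])}
```

View pics/top0b.png

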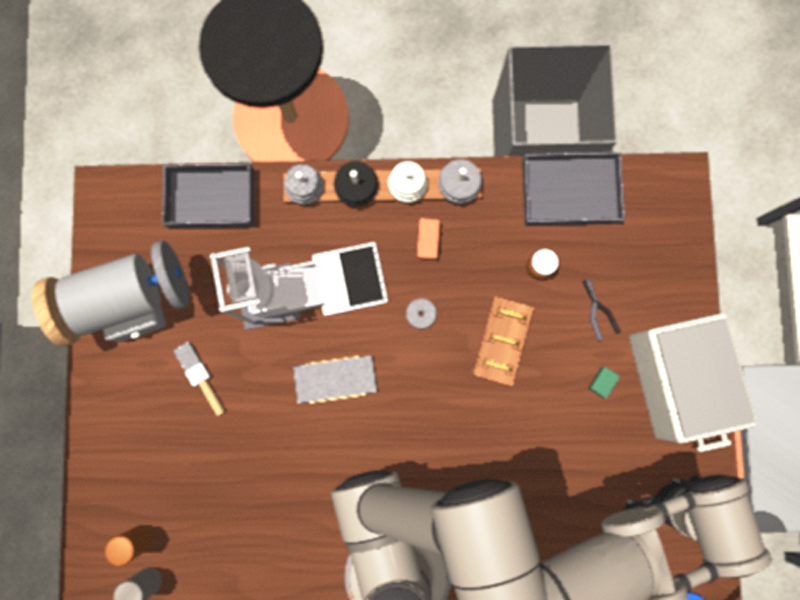

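View pics/scene0.png

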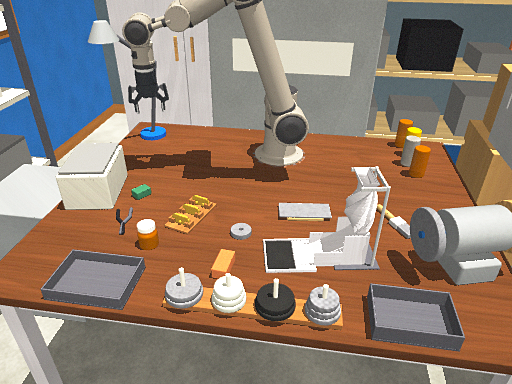

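The top view (enlarged ×1.56) shows the rack near (504,341), the guide mouth near (234,280), the tray near (355,278) and the pad near (335,380). The scene view agrees.

```bash
cat >> h.py <<'E'
def ray(tag,pts,h):
    z=np.load(f'pics/{tag}.npz'); f,cx,cy=z['k']; p=np.array(pts,float)
    d=np.c_[(p[:,0]-cx)/f,(p[:,1]-cy)/f,np.ones(len(p))]@z['r'].T
    return z['o']+d*((h-z['o'][2])/d[:,2])[:,None]
E
python3 - <<'E'
from h import *
np.set_printoptions(suppress=True,precision=1)
s=512/800
for n,h,p in [('rack',10,[(494,297),(534,303),(515,385),(474,377)]),('mouth',280,[(211,254),(249,249),(257,305),(219,311)]),('tray',10,[(312,254),(376,243),(387,302),(322,314)]),('felt',16,[(294,368),(374,357),(377,393),(297,403)])]:
    w=ray('top0',np.array(p)*s,h)[:,:2]
    e=[w[(i+1)%4]-w[i] for i in range(4)]
    print(n,w.mean(0),[np.linalg.norm(x) for x in e],[np.degrees(np.arctan2(x[1],x[0])) for x in e])
P,im=cloud('top0')
# points above 270..290
m=(np.abs(P[...,2]-280)<6); q=P[m]; q=q[(q[:,1]<600)&(q[:,0]>300)&(q[:,1]>100)]; print(len(q),cv2.minAreaRect(q[:,:2].astype(np.float32)))
a=im[185:250,300:345]; cv2.imwrite('pics/rk.png',cv2.resize(im[180:255,290:350],(480,600),interpolation=cv2.INTER_CUBIC))
b=cv2.resize(im[140:270,125:255],(600,600),interpolation=cv2.INTER_CUBIC);cv2.imwrite('pics/gd.png',b)
E
```

```text
rack [ 511.6 -252.4] [np.float64(91.95766667597654), np.float64(191.6809945755356), np.float64(93.66911709414762), np.float64(188.06324207422844)] [np.float64(-99.79224609931023), np.float64(164.712230294049), np.float64(77.88132845277744), np.float64(-15.894324423817936)]
mouth [620.3 298.3] [np.float64(73.4941315797438), np.float64(109.77038711677935), np.float64(73.00345494798657), np.float64(111.656483838899)] [np.float64(-83.57134306901163), np.float64(-171.68763027436972), np.float64(97.89589069449143), np.float64(8.544767372097565)]
tray [661.4  97.8] [np.float64(149.8497556958845), np.float64(139.69579709148928), np.float64(150.95154604761854), np.float64(141.42731826296827)] [np.float64(-81.2789888721526), np.float64(-170.52465393641106), np.float64(99.38209471525273), np.float64(9.023797988493888)]
felt [428.7 130.9] [np.float64(182.0937046510744), np.float64(80.9149748159998), np.float64(180.73537081187365), np.float64(78.59731867886956)] [np.float64(-83.29640772264683), np.float64(-176.10784544351515), np.float64(95.98611912403138), np.float64(4.810594912818014)]
222 ((622.5068359375, 298.49420166015625), (109.14031982421875, 73.05029296875), 10.640158653259277)
```

View pics/gd.png

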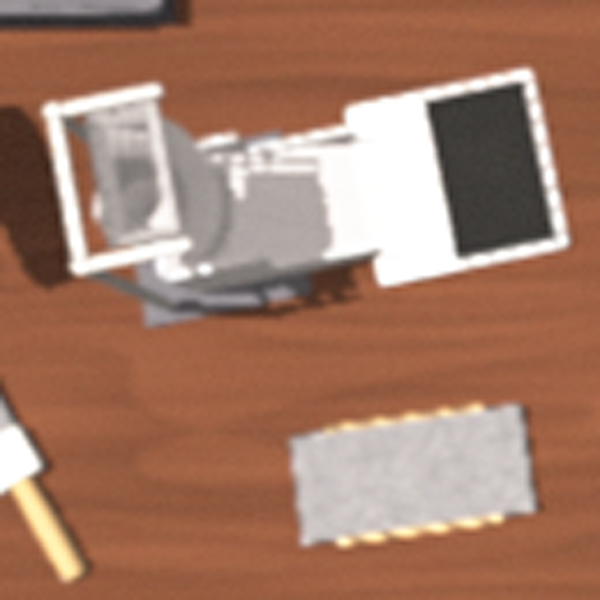

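The crop shows the guide's rim frame at about (45–185, 90–270), with the mouth on its right part. The tray is at (350–565, 70–285) and the felt at (290–535, 405–545).

```bash
cat >> h.py <<'E'
def plan(target,yaw=None,n=12):
    """rows: yaw = world angle of tool y (deg), tool down. Position by straight line, with twist spread."""
    s=sense(); M=rot(s['ee_rot']); p=s['tool_pos']; y0=np.degrees(np.arctan2(M[1,1],M[0,1]))
    dw=0 if yaw is None else (yaw-y0+180)%360-180
    step=(np.array(target,float)-p)/n; rows=[]
    print('pos',p.round(1),'yaw',round(y0,1),'dw',round(dw,1),'j6',s['joint_positions'][5].round(2))
    for i in range(n):
        a=np.radians(y0+dw*i/n); ty=np.array([np.cos(a),np.sin(a),0]); tz=np.array([0,0,-1.]); tx=np.cross(ty,tz)
        rows.append([[round(float(step@t),1) for t in(tx,ty,tz)],round(-np.radians(dw)/n,4)])
    print(rows)
E
python3 - <<'E'
from h import *
s=sense();c=get_calibration('wrist');M=rot(s['ee_rot'])
print(c['fov_y'],M.T@(c['origin']-s['tool_pos']),M.T@rot(c['orientation']))
plan([512,-252,260],-14,12)
E
```

```text
69.47777868726938 [  84.75046344   -0.36000494 -136.47231393] [[-2.49542632e-04 -9.44835810e-01 -3.27544241e-01]
 [ 9.99999954e-01 -1.79893953e-04 -2.42936256e-04]
 [ 1.70611645e-04 -3.27544287e-01  9.44835812e-01]]
pos [ 202.3 -484.   238.7] yaw -67.3 dw 53.3 j6 -0.15
[[[31.3, -7.9, -1.8], np.float64(-0.0776)], [[31.8, -5.4, -1.8], np.float64(-0.0776)], [[32.1, -3.0, -1.8], np.float64(-0.0776)], [[32.2, -0.5, -1.8], np.float64(-0.0776)], [[32.2, 2.0, -1.8], np.float64(-0.0776)], [[31.9, 4.5, -1.8], np.float64(-0.0776)], [[31.5, 7.0, -1.8], np.float64(-0.0776)], [[30.8, 9.4, -1.8], np.float64(-0.0776)], [[30.0, 11.8, -1.8], np.float64(-0.0776)], [[29.0, 14.0, -1.8], np.float64(-0.0776)], [[27.9, 16.3, -1.8], np.float64(-0.0776)], [[26.5, 18.4, -1.8], np.float64(-0.0776)]]
```

Emit:
drive_tool(plan=[[[31, -8, 0], -0.078, 0], [[32, -5, 0], -0.078, 0], [[32, -3, 0], -0.078, 0], [[32, 0, 0], -0.078, 0], [[32, 2, 0], -0.078, 0], [[32, 4, 0], -0.078, 0], [[31, 7, 0], -0.078, 0], [[31, 9, 0], -0.078, 0], [[30, 12, 0], -0.078, 0], [[29, 14, 0], -0.078, 0], [[28, 16, 0], -0.078, 0], [[27, 18, 0], -0.078, 0]], squeeze=60)

```text
t: 1.1
tool_pos: [511.3, -250.2, 238.9]
ee_rot: [-2.466, -1.945, 0.001]
ft_force: [-0.2, 0.4, -0.2]
finger_gap: 1.0
grasp_force: 0.0
```

Run:
```python
from h import *
plan([512,-252,240],-14,1)
grab('wrist','w1'); a=cv2.imread('pics/w1.png');cv2.imwrite('pics/w1b.png',cv2.resize(a,(800,600),interpolation=cv2.INTER_CUBIC))
```

```text
pos [ 511.3 -250.2  238.9] yaw -13.5 dw -0.5 j6 -0.35
[[[-1.6, 1.1, -1.1], np.float64(0.0093)]]
```

View pics/w1b.png

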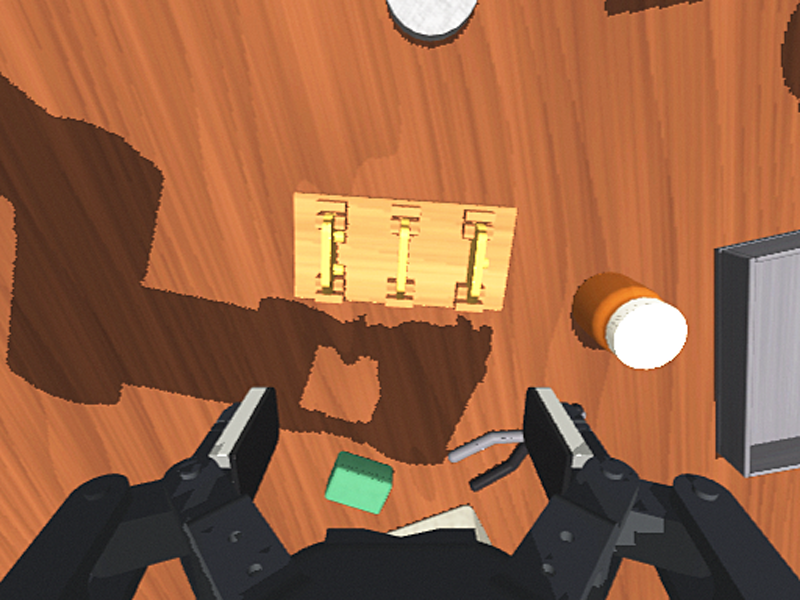

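The left blank shows two posts at (338,237) and (338,268). The middle blank at (403,257) and the right one at (478,262) show no clear post yet, so I'll zoom in.

Run:
```python
from h import *
a=cv2.imread('pics/w1.png')[115:205,180:340];cv2.imwrite('pics/w1c.png',cv2.resize(a,(800,450),interpolation=cv2.INTER_CUBIC))
np.set_printoptions(suppress=True,precision=1)
s=.64
w=ray('w1',np.array([(295,192),(517,208),(503,311),(295,298)])*s,10)[:,:2]; print(w.mean(0),[np.degrees(np.arctan2(*(w[i]-w[j])[::-1])) for i,j in((1,0),(2,3),(0,3),(1,2))],[np.linalg.norm(w[i]-w[j]) for i,j in((1,0),(2,3),(0,3),(1,2))])
w=ray('w1',np.array([(327,215),(327,293),(404,222),(403,294),(482,225),(475,298)])*s,44)[:,:2]; print(w)
```

```text
[ 513.4 -250.1] [np.float64(-17.51799766944344), np.float64(-17.264314447712724), np.float64(71.9613513020154), np.float64(73.67064066310733)] [np.float64(184.12988549821407), np.float64(186.86997993403125), np.float64(92.35647765921875), np.float64(91.54497925744883)]
[[ 466.1 -199.4]
 [ 448.2 -259.1]
 [ 521.7 -218.1]
 [ 507.6 -274.2]
 [ 579.1 -234.2]
 [ 563.4 -291.1]]
```

View pics/w1c.png

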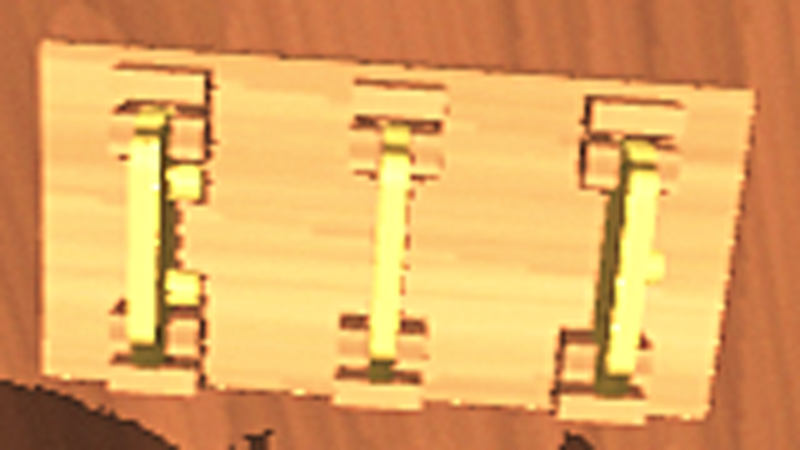

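The zoom shows the single post on the right side of the right-hand blank, at crop (656,267). The middle blank is plain and the left one has two posts.

Run:
```python
from h import *
plan([571,-265,125],-16,5)
```

```text
pos [ 515.1 -246.6  238.8] yaw -13.0 dw -3.0 j6 -0.36
[[[-1.1, 11.7, 22.8], np.float64(0.0104)], [[-1.0, 11.7, 22.8], np.float64(0.0104)], [[-0.8, 11.7, 22.8], np.float64(0.0104)], [[-0.7, 11.7, 22.8], np.float64(0.0104)], [[-0.6, 11.8, 22.8], np.float64(0.0104)]]
```

Emit:
drive_tool(plan=[[[-1, 11.5, 23], 0.01, 0.55], [[-1, 12, 23], 0.01, 0.55], [[-1, 12, 23], 0.01, 0.55], [[-1, 12, 23], 0.01, 0.55], [[0, 11.5, 22], 0.01, 0.55], [[0, 0, 0], 0, 0.55], [[0, 0, 0], 0, 0.55], [[0, 0, 0], 0, 0.55], [[0, 0, 0], 0, 0.55]])

```text
t: 1.9
tool_pos: [566.6, -270.9, 127.1]
ee_rot: [2.516, 1.877, 0.001]
ft_force: [0.0, 0.3, 0.0]
finger_gap: 0.444
grasp_force: 0.0
```

Run:
```python
from h import *
np.set_printoptions(suppress=True,precision=1)
s=sense();grab('wrist','w2');a=cv2.imread('pics/w2.png');cv2.imwrite('pics/w2b.png',cv2.resize(a,(800,600),interpolation=cv2.INTER_CUBIC))
print(s['tool_pos'],s['finger_gap']); M=rot(s['ee_rot'])
P,im=cloud('w2'); Q=(P-s['tool_pos'])@M
m=(P[...,2]>38)&(P[...,2]<48)&(np.abs(Q[...,1])<25)&(np.abs(Q[...,0])<60)
q=P[m];print(len(q),np.median(q[:,2]),cv2.minAreaRect(q[:,:2].astype(np.float32)), Q[m].min(0),Q[m].max(0))
```

```text
[ 566.6 -270.9  127.1] 0.4441392676139094
504 45.619441984461986 ((570.281005859375, -266.69976806640625), (63.74812316894531, 5.975035667419434), 72.41874694824219) [-26.7  -1.2  79.7] [37.   5.5 89. ]
```

View pics/w2b.png

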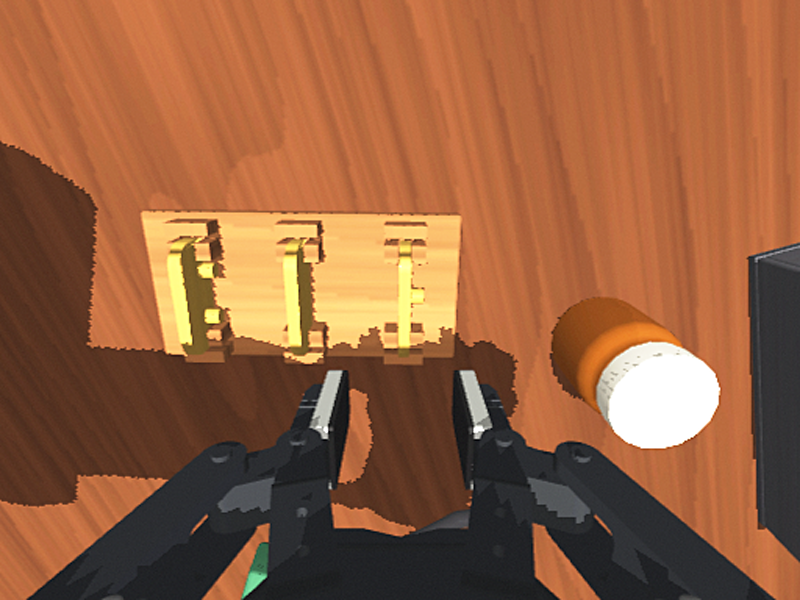

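The post shows at (420,296), on the +tool-y side of the target blank, and the blank sits between the fingers. I'll descend and grasp.

Run:
```python
from h import *
plan([570.3,-266.7,37],-17.6,5)
```

```text
pos [ 566.6 -270.9  127.2] yaw -16.6 dw -1.0 j6 -0.28
[[[1.0, 0.5, 18.0], np.float64(0.0036)], [[1.0, 0.5, 18.0], np.float64(0.0036)], [[1.0, 0.5, 18.0], np.float64(0.0036)], [[1.0, 0.5, 18.0], np.float64(0.0036)], [[1.0, 0.5, 18.0], np.float64(0.0036)]]
```

Emit:
drive_tool(plan=[[[3, 1, 10], 0.006, 0.55], [[2, 1, 15], 0.006, 0.55], [[0, 0.4, 20], 0.006, 0.55], [[0, 0, 20], 0, 0.55], [[0, 0, 15], 0, 0.55], [[0, 0, 10], 0, 0.55], [[0, 0, 0], 0, 0.55], [[0, 0, 0], 0, 0.55], [[0, 0, 0], 0, 0.55]])

```text
t: 2.7
tool_pos: [570.8, -266.8, 36.4]
ee_rot: [2.533, 1.854, 0.001]
ft_force: [0.7, 0.3, 0.5]
finger_gap: 0.453
grasp_force: 0.0
```

Emit:
drive_tool(plan=[[[0, 0, 0], 0, 0.8], [[0, 0, 0], 0, 0.9], [[0, 0, 0], 0, 1], [[0, 0, 0], 0, 1], [[0, 0, 0], 0, 1], [[0, 0, 0], 0, 1], [[0, 0, 0], 0, 1], [[0, 0, 0], 0, 1]])

```text
t: 3.37
tool_pos: [570.7, -266.7, 36.4]
ee_rot: [2.534, 1.855, 0.001]
ft_force: [-0.3, 0.7, 6.2]
finger_gap: 0.05
grasp_force: 60.6
```

Emit:
drive_tool(plan=[[[0, 0, -5], 0, 1], [[0, 0, -10], 0, 1], [[0, 0, -20], 0, 1], [[0, 0, -28], 0, 1], [[0, 0, -30], 0, 1], [[0, 0, -34], 0, 1], [[0, 0, -34], 0, 1], [[0, 0, -34], 0, 1], [[0, 0, -34], 0, 1], [[0, 0, -34], 0, 1], [[0, 0, -27], 0, 1], [[0, 0, -20], 0, 1]])

```text
t: 4.37
tool_pos: [569.9, -266.3, 349.3]
ee_rot: [2.532, 1.854, 0.002]
ft_force: [1.1, -0.7, -1.5]
finger_gap: 0.049
grasp_force: 59.7
```

Run:
```python
from h import *
plan([650,190,345],98.5,24)
```

```text
pos [ 569.9 -266.3  349.3] yaw -17.6 dw 116.1 j6 -0.25
[[[19.1, -2.6, 0.2], np.float64(-0.0844)], [[19.3, -0.9, 0.2], np.float64(-0.0844)], [[19.3, 0.7, 0.2], np.float64(-0.0844)], [[19.2, 2.3, 0.2], np.float64(-0.0844)], [[18.9, 3.9, 0.2], np.float64(-0.0844)], [[18.5, 5.5, 0.2], np.float64(-0.0844)], [[18.0, 7.0, 0.2], np.float64(-0.0844)], [[17.3, 8.5, 0.2], np.float64(-0.0844)], [[16.5, 10.0, 0.2], np.float64(-0.0844)], [[15.6, 11.3, 0.2], np.float64(-0.0844)], [[14.6, 12.6, 0.2], np.float64(-0.0844)], [[13.5, 13.8, 0.2], np.float64(-0.0844)], [[12.3, 14.9, 0.2], np.float64(-0.0844)], [[11.0, 15.9, 0.2], np.float64(-0.0844)], [[9.6, 16.7, 0.2], np.float64(-0.0844)], [[8.2, 17.5, 0.2], np.float64(-0.0844)], [[6.7, 18.1, 0.2], np.float64(-0.0844)], [[5.1, 18.6, 0.2], np.float64(-0.0844)], [[3.5, 19.0, 0.2], np.float64(-0.0844)], [[1.9, 19.2, 0.2], np.float64(-0.0844)], [[0.3, 19.3, 0.2], np.float64(-0.0844)], [[-1.3, 19.3, 0.2], np.float64(-0.0844)], [[-2.9, 19.1, 0.2], np.float64(-0.0844)], [[-4.5, 18.8, 0.2], np.float64(-0.0844)]]
```

Emit:
drive_tool(plan=[[[19, -2.5, 0], -0.0844, 1], [[19, -1, 0], -0.0844, 1], [[19, 1, 0], -0.0844, 1], [[19, 2, 0], -0.0844, 1], [[19, 4, 0], -0.0844, 1], [[18.5, 5.5, 0], -0.0844, 1], [[18, 7, 0], -0.0844, 1], [[17, 8.5, 0], -0.0844, 1], [[16.5, 10, 0], -0.0844, 1], [[15.5, 11, 0], -0.0844, 1], [[14.5, 12.5, 0], -0.0844, 1], [[13.5, 14, 0], -0.0844, 1]])

```text
t: 5.37
tool_pos: [609.7, -38.7, 345.7]
ee_rot: [-1.311, -2.855, 0.0]
ft_force: [0.8, -0.5, -0.7]
finger_gap: 0.055
grasp_force: 59.7
```

Emit:
drive_tool(plan=[[[12, 15, 0], -0.0844, 1], [[11, 16, 0], -0.0844, 1], [[9.5, 16.5, 0], -0.0844, 1], [[8, 17.5, 0], -0.0844, 1], [[6.5, 18, 0], -0.0844, 1], [[5, 18.5, 0], -0.0844, 1], [[3.5, 19, 0], -0.0844, 1], [[2, 19, 0], -0.0844, 1], [[0, 19, 0], -0.0844, 1], [[-1, 19, 0], -0.0844, 1], [[-3, 19, 0], -0.0844, 1], [[-4.5, 19, 0], -0.0844, 1]])

```text
t: 6.37
tool_pos: [650.3, 187.9, 345.6]
ee_rot: [0.238, -3.132, 0.0]
ft_force: [0.7, -0.2, -2.2]
finger_gap: 0.055
grasp_force: 59.7
```

Emit:
drive_tool(plan=[[[0, 0, 0], 0, 1], [[0, 0, 0], 0, 1], [[0, 0, 0], 0, 1]])

```text
t: 6.62
tool_pos: [650.5, 186.6, 345.4]
ee_rot: [0.229, -3.133, 0.001]
ft_force: [-0.6, -1.2, -0.7]
finger_gap: 0.051
grasp_force: 59.7
```

Run:
```python
from h import *
np.set_printoptions(suppress=True,precision=1)
s=sense();grab('wrist','w3');a=cv2.imread('pics/w3.png');cv2.imwrite('pics/w3b.png',cv2.resize(a,(800,600),interpolation=cv2.INTER_CUBIC))
print(s['tool_pos'],s['finger_gap'],s['grasp_force']); plan([650,190,345],98.5,1)
P,im=cloud('w3')
m=(np.abs(P[...,2]-280)<4)&(P[...,1]>230); q=P[m];print(len(q),cv2.minAreaRect(q[:,:2].astype(np.float32)))
```

```text
[650.5 186.6 345.4] 0.05132495571001465 59.706106781959534
pos [650.6 186.2 345.5] yaw 98.4 dw 0.1 j6 -1.55
[[[0.0, 3.8, 0.5], np.float64(-0.0026)]]
3704 ((625.0060424804688, 299.9806823730469), (113.29557037353516, 75.82759857177734), 10.502517700195312)
```

View pics/w3b.png

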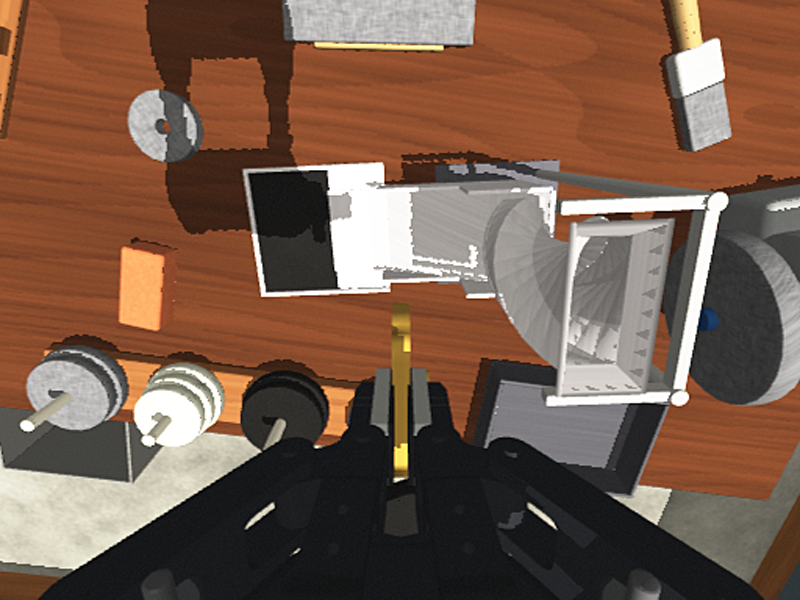

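The plate is held at (402,390), and the mouth rim corners are at about (571,222), (674,217), (654,397) and (558,396).

Run:
```python
from h import *
np.set_printoptions(suppress=True,precision=1)
def sh(p):
    w=ray('w3',np.array(p)*.64,280)[:,:2]
    print(w.mean(0),[ (np.linalg.norm(w[(i+1)%4]-w[i]).round(1),np.degrees(np.arctan2(*(w[(i+1)%4]-w[i])[::-1])).round(1)) for i in range(4)]);return w
sh([(571,222),(674,217),(654,397),(558,396)])
w=ray('w3',np.array([(718,201),(680,398)])*.64,280)[:,:2];d=w[1]-w[0];n=np.array([-d[1],d[0]])/np.linalg.norm(d);a=np.degrees(np.arctan2(n[1],n[0]));print(w,w.mean(0),np.linalg.norm(d),a)
m=w.mean(0);print(m-45*n,m+45*n)
P,im=cloud('w3');s=sense();M=rot(s['ee_rot']);Q=(P-s['tool_pos'])@M
k=(im[...,2]>120)&(im[...,0]<90)&(np.abs(Q[...,1])<10)&(np.abs(Q[...,0])<45)&(np.abs(Q[...,2])<40)
print(k.sum(),Q[k].min(0),Q[k].max(0),np.median(Q[k],0))
```

```text
[627.7 291.3] [(np.float64(47.4), np.float64(101.1)), (np.float64(95.9), np.float64(13.8)), (np.float64(51.4), np.float64(-82.3)), (np.float64(92.7), np.float64(-168.5))]
[[567.2 321.6]
 [668.8 341. ]] [618.  331.3] 103.45150956470123 100.841706499164
[626.5 287.1] [609.6 375.5]
837 [-29.5  -2.  -27.6] [32.2  3.9  2.8] [13.9  0.7 -9. ]
```

Run:
```python
from h import *
plan([627,288.5,345],100.5,5)
```

```text
pos [650.6 186.2 345.5] yaw 98.4 dw 2.1 j6 -1.55
[[[1.7, 20.9, 0.1], np.float64(-0.0075)], [[1.5, 20.9, 0.1], np.float64(-0.0075)], [[1.4, 20.9, 0.1], np.float64(-0.0075)], [[1.2, 21.0, 0.1], np.float64(-0.0075)], [[1.1, 21.0, 0.1], np.float64(-0.0075)]]
```

Emit:
drive_tool(plan=[[[1, 10, 0], -0.0075, 1], [[2, 21, 0], -0.0075, 1], [[1.5, 25, 0], -0.0075, 1], [[1, 25, 0], -0.0075, 1], [[1, 16, 0], -0.0075, 1], [[0.5, 8, 0], 0, 1], [[0, 0, 5], 0, 1], [[0, 0, 15], 0, 1], [[0, 0, 15], 0, 1], [[0, 0, 10], 0, 1], [[0, 0, 0], 0, 1], [[0, 0, 0], 0, 1]])

```text
t: 7.67
tool_pos: [626.7, 288.2, 299.8]
ee_rot: [0.288, -3.127, 0.001]
ft_force: [0.0, 0.1, -1.3]
finger_gap: 0.056
grasp_force: 59.7
```

Run:
```python
from h import *
plan([627,288.5,295],100.5,1);s=sense();print(s['ft_force'])
grab('wrist','w4');a=cv2.imread('pics/w4.png')[130:384,100:412];cv2.imwrite('pics/w4b.png',cv2.resize(a,None,fx=2.3,fy=2.3,interpolation=cv2.INTER_CUBIC))
```

```text
pos [626.7 288.2 299.8] yaw 100.5 dw -0.0 j6 -1.43
[[[-0.3, 0.2, 4.8], np.float64(0.0004)]]
[ 0.01686588  0.05382242 -1.34101626]
```

View pics/w4b.png

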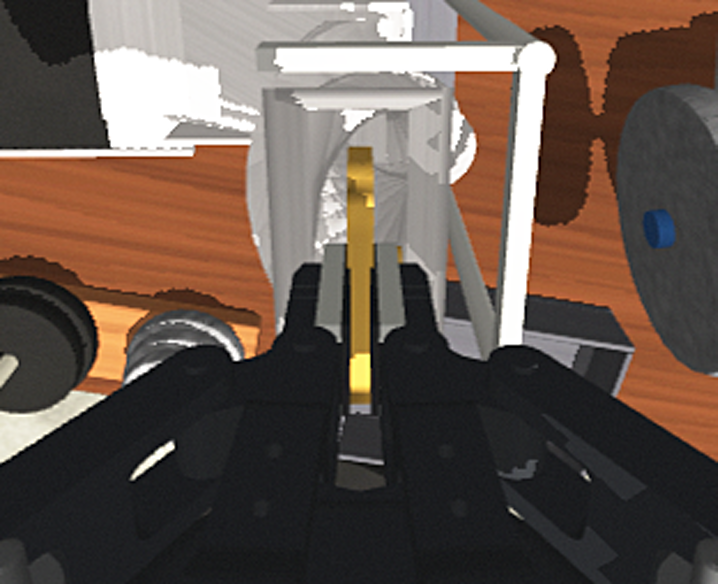

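The plate at crop (360,150–400) sits centred between the mouth walls at 265 and 447. Its post is at (400,255) on the +x side, which is right, so I'll lower and release.

Emit:
drive_tool(plan=[[[0, 0, 4.5], 0, 1], [[0, 0, 0], 0, 1], [[0, 0, 0], 0, 1], [[0, 0, 0], 0, 0.4], [[0, 0, 0], 0, 0.4], [[0, 0, 0], 0, 0.4], [[0, 0, 0], 0, 0.4], [[0, 0, 0], 0, 0.4], [[0, 0, -15], 0, 0.4], [[0, 0, -30], 0, 0.4], [[0, 0, -30], 0, 0.4], [[0, 0, -20], 0, 0.4]])

```text
t: 8.72
tool_pos: [626.4, 289.6, 394.1]
ee_rot: [-0.29, 3.125, 0.001]
ft_force: [0.9, -0.1, 0.9]
finger_gap: 0.6
grasp_force: 0.0
```

Run:
```python
from h import *
plan([650,190,330],98.5,12)
```

```text
pos [626.4 289.6 394.1] yaw 100.6 dw -2.1 j6 -1.43
[[[-0.4, -8.5, 5.3], np.float64(0.0031)], [[-0.4, -8.5, 5.3], np.float64(0.0031)], [[-0.5, -8.5, 5.3], np.float64(0.0031)], [[-0.5, -8.5, 5.3], np.float64(0.0031)], [[-0.5, -8.5, 5.3], np.float64(0.0031)], [[-0.5, -8.5, 5.3], np.float64(0.0031)], [[-0.6, -8.5, 5.3], np.float64(0.0031)], [[-0.6, -8.5, 5.3], np.float64(0.0031)], [[-0.6, -8.5, 5.3], np.float64(0.0031)], [[-0.6, -8.5, 5.3], np.float64(0.0031)], [[-0.7, -8.5, 5.3], np.float64(0.0031)], [[-0.7, -8.5, 5.3], np.float64(0.0031)]]
```

Emit:
drive_tool(plan=[[[0, -10, 0], 0, 0.4], [[0, -18, 0], 0, 0.4], [[0, -20, 0], 0, 0.4], [[0, -20, 5], 0, 0.4], [[0, -20, 10], 0, 0.4], [[0, -20, 15], 0, 0.4], [[0, -20, 20], 0, 0.4], [[0, -20, 20], 0, 0.4], [[0, -20, 20], 0, 0.4], [[0, -12, 20], 0, 0.4], [[0, 0, 10], 0, 0.4], [[0, 0, 0], 0, 0.4]])

```text
t: 9.72
tool_pos: [658.5, 112.0, 267.4]
ee_rot: [0.288, -3.122, -0.001]
ft_force: [-0.4, -0.1, -1.1]
finger_gap: 0.6
grasp_force: 0.0
```

Emit:
drive_tool(plan=[[[0, 0, 0], 0, 0.4], [[0, 0, 0], 0, 0.4], [[0, 0, 0], 0, 0.4], [[0, 0, 0], 0, 0.4], [[0, 0, 0], 0, 0.4]])

```text
t: 10.13
tool_pos: [659.8, 113.3, 271.7]
ee_rot: [-0.292, 3.126, -0.0]
ft_force: [0.1, 0.4, -0.2]
finger_gap: 0.605
grasp_force: 0.0
```

Run:
```python
from h import *
plan([650,190,330],98.5,1)
grab('wrist','w5');a=cv2.imread('pics/w5.png');cv2.imwrite('pics/w5b.png',cv2.resize(a,(800,600),interpolation=cv2.INTER_CUBIC))
```

```text
pos [659.8 113.3 271.7] yaw 100.7 dw -2.2 j6 -1.7
[[[-4.5, 77.2, -58.3], np.float64(0.0378)]]
```

View pics/w5b.png

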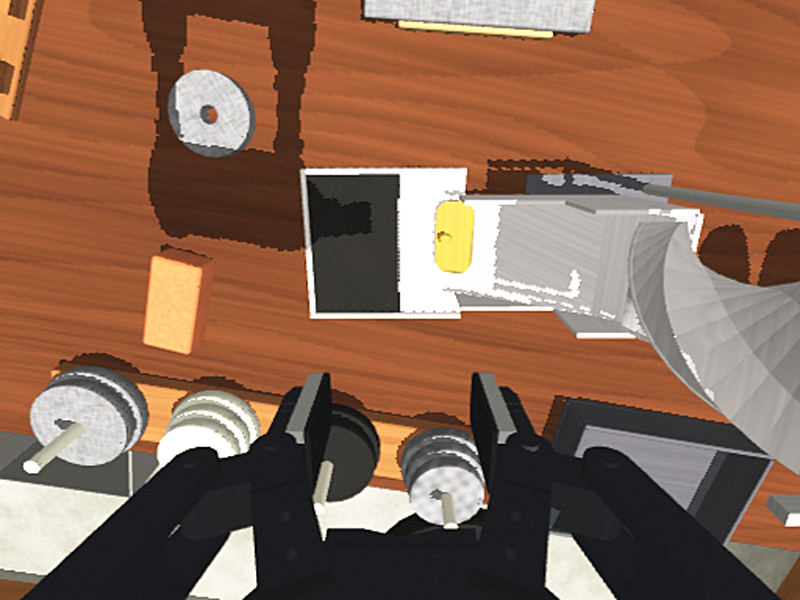

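The blank lies post up (post at (446,237)) at (454,237), at the foot of the ramp and roughly across the tray. I'll measure it by depth.

Run:
```python
from h import *
np.set_printoptions(suppress=True,precision=2)
P,im=cloud('w5');b,g,r=[im[...,i].astype(int) for i in range(3)]
k=(r>130)&(g>0.7*r)&(b<0.55*r); k[:118]=0;k[185:]=0;k[:,:270]=0;k[:,315:]=0
q=P[k];q=q[~np.isnan(q[:,2])];print(len(q),np.percentile(q[:,2],[1,25,50,75,99]))
R_=cv2.minAreaRect(q[:,:2].astype(np.float32));print(R_)
z=np.median(q[:,2]);t=q[np.abs(q[:,2]-z)<5]
c=t.mean(0);A=np.c_[t[:,:2]-c[:2],np.ones(len(t))];co=np.linalg.lstsq(A,t[:,2],rcond=None)[0];print(c,'slope',co)
ax=np.array([np.cos(np.radians(100.5)),np.sin(np.radians(100.5))]);print('guide x,y', (c[:2]-[627,289])@ax,(c[:2]-[627,289])@[-ax[1],ax[0]])
i=q[np.argsort(-q[:,2])[:25]].mean(0);print('post',i)
m=(np.abs(P[...,2]-10)<8)&(r>170)&(b>150)&(P[...,0]>560)&(P[...,0]<760)&(P[...,1]>60)&(P[...,1]<200)
for yy in range(100,190,10):
    j=np.abs((P[...,:2]-(c[:2]+ax*(yy-140)))@ax)<3;j&=np.abs((P[...,:2]-c[:2])@[-ax[1],ax[0]])<60;j&=b>150
    print(yy,np.round(np.nanmedian(P[j][:,2]),1) if j.any() else None)
# felt pad from top view
w=ray('top0',np.array([(294,368),(374,357),(377,393),(297,403)])*.64,16);print(w.mean(0))
```

```text
992 [12.58 16.14 18.43 20.57 24.77]
((641.379150390625, 159.5515899658203), (65.0031967163086, 31.57564926147461), 12.441465377807617)
[640.38 159.71  18.36] slope [-0.05  0.26 18.36]
guide x,y -129.56731110147135 10.407292244485514
post [641.05 154.68  24.78]
100 7.7
110 7.8
120 7.9
130 7.4
140 7.9
150 13.3
160 18.9
170 24.7
180 30.6
[428.73 130.88  16.  ]
```

Run:
```python
from h import *
plan([643.5,146.6,90],12.4,14)
```

```text
pos [659.8 113.1 271.5] yaw 100.7 dw -88.3 j6 -1.7
[[[0.7, 2.6, 13.0], np.float64(0.11)], [[1.0, 2.5, 13.0], np.float64(0.11)], [[1.2, 2.3, 13.0], np.float64(0.11)], [[1.5, 2.2, 13.0], np.float64(0.11)], [[1.7, 2.0, 13.0], np.float64(0.11)], [[1.9, 1.8, 13.0], np.float64(0.11)], [[2.1, 1.6, 13.0], np.float64(0.11)], [[2.3, 1.4, 13.0], np.float64(0.11)], [[2.4, 1.1, 13.0], np.float64(0.11)], [[2.5, 0.8, 13.0], np.float64(0.11)], [[2.6, 0.5, 13.0], np.float64(0.11)], [[2.6, 0.2, 13.0], np.float64(0.11)], [[2.7, -0.0, 13.0], np.float64(0.11)], [[2.6, -0.3, 13.0], np.float64(0.11)]]
```

Emit:
drive_tool(plan=[[[0, 0, 0], 0.12, 0.7], [[0, 0, 0], 0.12, 0.7], [[0, 0, 0], 0.12, 0.7], [[0, 0, 0], 0.12, 0.7], [[0, 0, 0], 0.12, 0.7], [[0, 0, 0], 0.12, 0.7], [[0, 0, 0], 0.12, 0.7], [[0, 0, 0], 0.12, 0.7], [[0, 0, 0], 0.12, 0.7], [[0, 0, 0], 0.12, 0.7], [[0, 0, 0], 0.12, 0.7], [[0, 0, 0], 0.12, 0.7]], squeeze=20)

```text
t: 11.18
tool_pos: [659.8, 112.8, 271.0]
ee_rot: [1.851, 2.538, 0.0]
ft_force: [-0.8, 0.1, 0.1]
finger_gap: 0.296
grasp_force: 0.0
```

Emit:
drive_tool(plan=[[[0, 0, 0], 0.12, 0.7], [[0, 0, 0], 0.12, 0.7], [[0, 0, 0], 0.12, 0.7], [[0, 0, 0], 0.12, 0.7], [[0, 0, 0], 0.12, 0.7], [[0, 0, 0], 0.12, 0.7], [[0, 0, 0], 0.12, 0.7], [[0, 0, 0], 0.12, 0.7], [[0, 0, 0], 0.12, 0.7], [[0, 0, 0], 0.12, 0.7], [[0, 0, 0], 0.12, 0.7], [[0, 0, 0], 0.12, 0.7]])

```text
t: 12.18
tool_pos: [659.7, 112.8, 271.0]
ee_rot: [3.065, 0.687, 0.001]
ft_force: [0.8, 0.7, -0.1]
finger_gap: 0.297
grasp_force: 0.0
```

Emit:
drive_tool(plan=[[[0, 0, 0], 0.12, 0.7], [[0, 0, 0], 0.12, 0.7], [[0, 0, 0], 0.12, 0.7], [[0, 0, 0], 0.12, 0.7], [[0, 0, 0], 0.12, 0.7], [[0, 0, 0], 0.12, 0.7], [[0, 0, 0], 0.12, 0.7], [[0, 0, 0], 0.12, 0.7], [[0, 0, 0], 0.12, 0.7], [[0, 0, 0], 0.12, 0.7], [[0, 0, 0], 0.12, 0.7], [[0, 0, 0], 0.12, 0.7]])

```text
t: 13.18
tool_pos: [659.7, 112.8, 271.0]
ee_rot: [-2.758, 1.505, -0.001]
ft_force: [-0.3, 0.1, 1.7]
finger_gap: 0.302
grasp_force: 0.0
```

Run:
```python
from h import *
plan([643.5,146.6,90],-167.6,8)
```

```text
pos [659.7 112.8 271. ] yaw -147.2 dw -20.4 j6 2.62
[[[-4.7, -0.6, 22.6], np.float64(0.0444)], [[-4.7, -0.4, 22.6], np.float64(0.0444)], [[-4.7, -0.2, 22.6], np.float64(0.0444)], [[-4.7, 0.0, 22.6], np.float64(0.0444)], [[-4.7, 0.2, 22.6], np.float64(0.0444)], [[-4.7, 0.5, 22.6], np.float64(0.0444)], [[-4.6, 0.7, 22.6], np.float64(0.0444)], [[-4.6, 0.9, 22.6], np.float64(0.0444)]]
```

Emit:
drive_tool(plan=[[[-5, -0.5, 20], 0.044, 0.7], [[-5, -0.5, 22], 0.044, 0.7], [[-5, 0, 24], 0.044, 0.7], [[-5, 0, 24], 0.044, 0.7], [[-5, 0, 24], 0.044, 0.7], [[-5, 0.5, 24], 0.044, 0.7], [[-4, 0.5, 20], 0.044, 0.7], [[-4, 1, 13], 0.044, 0.7], [[0, 0, 0], 0, 0.7], [[0, 0, 0], 0, 0.7], [[0, 0, 0], 0, 0.7]])

```text
t: 14.1
tool_pos: [643.8, 146.9, 101.2]
ee_rot: [-2.458, 1.955, -0.003]
ft_force: [0.5, -0.2, -0.3]
finger_gap: 0.298
grasp_force: 0.0
```

```bash
cat >> h.py <<'E'
def plate(tag,win=60,show=True):
    P,im=cloud(tag);s=sense();M=rot(s['ee_rot']);Q=(P-s['tool_pos'])@M
    b,g,r=[im[...,i].astype(int) for i in range(3)]
    k=(r>110)&(g>0.7*r)&(b<0.55*r)&(np.abs(Q[...,0])<win)&(np.abs(Q[...,1])<win)
    q=P[k];print(len(q),np.percentile(q[:,2],[1,25,50,75,99]),cv2.minAreaRect(q[:,:2].astype(np.float32)))
    c=np.median(q,0);A=np.c_[q[:,:2]-c[:2],np.ones(len(q))];w=np.ones(len(q))
    for _ in range(20):
        co=np.linalg.lstsq(A*w[:,None],q[:,2]*w,rcond=None)[0];e=q[:,2]-A@co;w=1/(1+(e/1.)**2)
    e=q[:,2]-A@co; hi=q[e>5]; print('slope',co,'post top',len(hi),hi.mean(0) if len(hi) else None,'in tool',(hi.mean(0)-s['tool_pos'])@M if len(hi) else None)
    if len(hi): print(cv2.minEnclosingCircle(hi[:,:2].astype(np.float32)))
E
python3 - <<'E'
from h import *
np.set_printoptions(suppress=True,precision=2)
plan([643.5,146.6,28],-167.6,1); grab('wrist','w6'); plate('w6')
E
```

```text
pos [643.8 146.9 101.2] yaw -167.0 dw -0.6 j6 3.02
[[[0.2, 0.3, 73.2], np.float64(0.0106)]]
2756 [12.66 16.06 18.39 20.57 24.64] ((632.1220703125, 157.35289001464844), (84.82151794433594, 33.0106315612793), 10.971195220947266)
slope [-0.05  0.27 18.15] post top 88 [642.97 150.88  24.18] in tool [-4.19  0.23 77.24]
((643.1431274414062, 150.77975463867188), 4.436671257019043)
```

Emit:
drive_tool(plan=[[[0, 0, 15], 0, 0.7], [[0, 0, 20], 0, 0.7], [[0, 0, 20], 0, 0.7], [[0, 0, 12], 0, 0.7], [[0, 0, 7], 0, 0.7], [[0, 0, 0], 0, 0.7], [[0, 0, 0], 0, 0.8], [[0, 0, 0], 0, 0.9], [[0, 0, 0], 0, 1], [[0, 0, 0], 0, 1], [[0, 0, 0], 0, 1], [[0, 0, 0], 0, 1]])

```text
t: 15.15
tool_pos: [643.8, 147.0, 27.0]
ee_rot: [-2.456, 1.956, -0.003]
ft_force: [-0.1, -0.0, 5.8]
finger_gap: 0.077
grasp_force: 20.0
```

Emit:
drive_tool(plan=[[[3, 0, 0], 0, 1], [[4, 0, 0.5], 0, 1], [[5, 0, 0.5], 0, 1], [[5, 0, 0.5], 0, 1], [[5, 0, 0.5], 0, 1], [[5, 0, 0.5], 0, 1], [[5, 0, 0], 0, 1], [[4, 0, 0], 0, 1], [[2, 0, 0], 0, 1], [[0, 0, 0], 0, 1], [[0, 0, 0], 0, 1]])

```text
t: 16.07
tool_pos: [651.8, 109.9, 24.1]
ee_rot: [-2.456, 1.957, -0.001]
ft_force: [-0.8, 1.9, 7.5]
finger_gap: 0.076
grasp_force: 22.1
```

Emit:
drive_tool(plan=[[[0, 0, 0], 0, 0.7], [[0, 0, 0], 0, 0.7], [[0, 0, 0], 0, 0.7], [[0, 0, -15], 0, 0.7], [[0, 0, -25], 0, 0.7], [[0, 0, -25], 0, 0.7], [[0, 0, -10], 0, 0.7], [[0, 0, 0], 0, 0.7], [[0, 0, 0], 0, 0.7], [[0, 0, 0], 0, 0.7]])

```text
t: 16.9
tool_pos: [650.3, 109.8, 96.4]
ee_rot: [2.456, -1.956, -0.003]
ft_force: [-0.6, 0.2, -0.2]
finger_gap: 0.301
grasp_force: 0.0
```

Run:
```python
from h import *
np.set_printoptions(suppress=True,precision=2)
plan([643.5,146.6,28],-167.6,1); grab('wrist','w7'); plate('w7')
```

```text
pos [650.3 109.8  96.4] yaw -167.1 dw -0.5 j6 2.97
[[[-37.4, -1.6, 68.4], np.float64(0.0093)]]
2555 [11.47 13.49 13.92 14.35 22.13] ((649.6358642578125, 120.83779907226562), (65.31266021728516, 33.974002838134766), 11.094474792480469)
slope [-0.  -0.  13.9] post top 91 [650.57 114.76  21.77] in tool [-4.73 -1.71 74.39]
((650.4658203125, 114.86482238769531), 4.862844467163086)
```

Flat in the tray now. I'll grip the post, centred and firmer.

Emit:
drive_tool(plan=[[[-3, -1, 10], 0, 0.7], [[-1.7, -0.7, 20], 0, 0.7], [[0, 0, 20], 0, 0.7], [[0, 0, 15], 0, 0.7], [[0, 0, 9.5], 0, 0.7], [[0, 0, 0], 0, 0.7], [[0, 0, 0], 0, 0.7], [[0, 0, 0], 0, 0.9], [[0, 0, 0], 0, 1], [[0, 0, 0], 0, 1], [[0, 0, 0], 0, 1], [[0, 0, 0], 0, 1]], squeeze=80)

```text
t: 17.95
tool_pos: [651.9, 114.9, 23.8]
ee_rot: [2.457, -1.957, 0.0]
ft_force: [-0.2, 0.4, -1.2]
finger_gap: 0.025
grasp_force: 78.6
```

Emit:
drive_tool(plan=[[[0, 0, 0], 0, 1], [[0, 0, -5], 0, 1], [[0, 0, -10], 0, 1], [[0, 0, -15], 0, 1], [[0, 0, -20], 0, 1], [[0, 0, -20], 0, 1], [[0, 0, -15], 0, 1], [[0, 0, -10], 0, 1], [[0, 0, -5], 0, 1], [[0, 0, 0], 0, 1], [[0, 0, 0], 0, 1]])

```text
t: 18.87
tool_pos: [651.6, 114.8, 123.4]
ee_rot: [2.457, -1.957, -0.001]
ft_force: [0.6, 0.2, -1.1]
finger_gap: 0.025
grasp_force: 78.7
```

Run:
```python
from h import *
np.set_printoptions(suppress=True,precision=2)
grab('wrist','w8'); plate('w8',45)
P,im=cloud('top0'); k=(P[...,0]>370)&(P[...,0]<490)&(P[...,1]>20)&(P[...,1]<240)&(P[...,2]>10)
q=P[k];print(len(q),np.median(q[:,2]),cv2.minAreaRect(q[:,:2].astype(np.float32)))
plan([428.7,130.9,100],-83,12)
```

```text
3092 [110.34 113.09 113.53 113.97 138.37] ((650.5491943359375, 120.55351257324219), (65.810791015625, 35.768821716308594), 13.230245590209961)
slope [  0.    -0.01 113.57] post top 94 [649.59 110.25 132.42] in tool [ 4.02  2.78 -9.65]
((653.5372314453125, 106.48589324951172), 14.93757152557373)
1134 15.566343978973237 ((433.79693603515625, 117.90267944335938), (89.3323745727539, 206.0890655517578), 6.761200428009033)
pos [651.4 114.8 122.8] yaw -167.1 dw 84.1 j6 2.97
[[[-5.5, 17.8, 1.9], np.float64(-0.1223)], [[-7.6, 17.0, 1.9], np.float64(-0.1223)], [[-9.6, 15.9, 1.9], np.float64(-0.1223)], [[-11.5, 14.6, 1.9], np.float64(-0.1223)], [[-13.2, 13.1, 1.9], np.float64(-0.1223)], [[-14.7, 11.4, 1.9], np.float64(-0.1223)], [[-16.0, 9.6, 1.9], np.float64(-0.1223)], [[-17.0, 7.5, 1.9], np.float64(-0.1223)], [[-17.8, 5.4, 1.9], np.float64(-0.1223)], [[-18.3, 3.2, 1.9], np.float64(-0.1223)], [[-18.6, 0.9, 1.9], np.float64(-0.1223)], [[-18.6, -1.3, 1.9], np.float64(-0.1223)]]
```

Emit:
drive_tool(plan=[[[-3, 9, 0], -0.1, 1], [[-6, 17, 0], -0.122, 1], [[-9, 16, 0], -0.122, 1], [[-11, 15, 0], -0.122, 1], [[-13, 13, 0], -0.122, 1], [[-14.5, 11.5, 0], -0.122, 1], [[-16, 10, 0], -0.122, 1], [[-17, 8, 0], -0.122, 1], [[-18, 6, 0], -0.122, 1], [[-18, 3.5, 0], -0.122, 1], [[-18, 1, 0], -0.122, 1], [[-18, -1, 0], -0.122, 1]])

```text
t: 19.92
tool_pos: [438.6, 130.3, 122.9]
ee_rot: [3.137, 0.162, -0.003]
ft_force: [-0.6, 0.6, -0.7]
finger_gap: 0.021
grasp_force: 78.7
```

Emit:
drive_tool(plan=[[[-10, 0, 0], -0.03, 1], [[-5, 0, 0], 0, 1], [[0, 0, 0], 0, 1], [[0, 0, 0], 0, 1], [[0, 0, 0], 0, 1]])

```text
t: 20.33
tool_pos: [426.1, 128.7, 123.7]
ee_rot: [3.135, 0.197, 0.001]
ft_force: [-0.1, 0.6, -1.5]
finger_gap: 0.02
grasp_force: 78.7
```

Run:
```python
from h import *
np.set_printoptions(suppress=True,precision=2)
plan([435,131.7,100],-83.3,1);grab('wrist','w9'); plate('w9',45)
P,im=cloud('w9');b,g,r=[im[...,i].astype(int) for i in range(3)]
k=(np.abs(P[...,2]-16.5)<5)&(P[...,0]>340)&(P[...,0]<520)&(P[...,1]>0)&(P[...,1]<260)&(abs(r-b)<40)
q=P[k];print(len(q),np.median(q[:,2]),cv2.minAreaRect(q[:,:2].astype(np.float32)),q.min(0),q.max(0))
cv2.imwrite('pics/w9b.png',cv2.resize(im,(800,600),interpolation=cv2.INTER_CUBIC))
```

```text
pos [426.1 128.7 123.7] yaw -82.8 dw -0.5 j6 1.57
[[[9.2, -1.9, 23.7], np.float64(0.0088)]]
3211 [108.22 113.34 113.84 114.28 122.74] ((414.3865051269531, 124.00318908691406), (48.456295013427734, 83.21764373779297), 7.513469219207764)
slope [  0.01   0.   113.93] post top 89 [429.7  125.88 129.14] in tool [ 3.25  3.22 -5.5 ]
((430.7957763671875, 122.62156677246094), 11.237393379211426)
16367 17.861183177441234 ((433.07098388671875, 134.14280700683594), (85.53999328613281, 178.65084838867188), 6.045110702514648) [383.06  41.87  11.58] [484.65 226.49  20.32]
```

View pics/w9b.png

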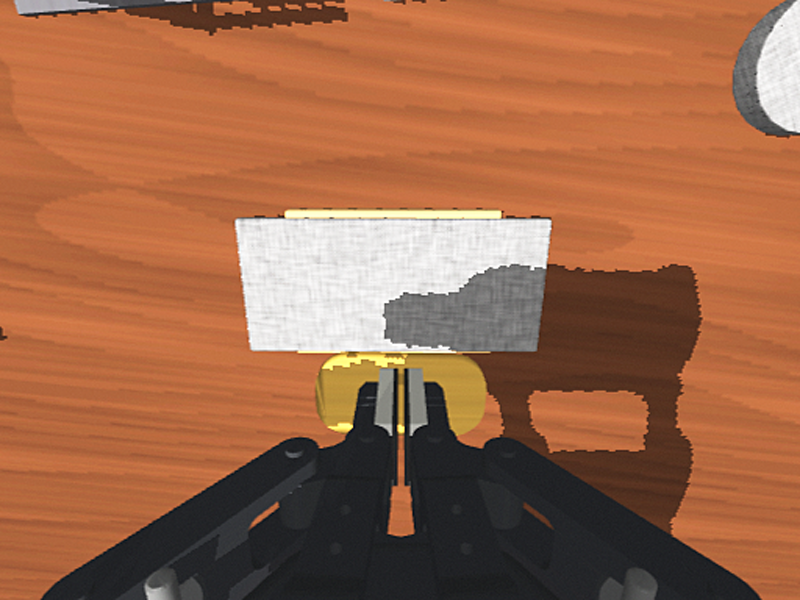

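The picture shows the blank held level, post up, with the whole felt in view. Its corners are at (236,218), (552,217), (540,350) and (251,351).

Run:
```python
from h import *
w=ray('w9',np.array([(236,218),(552,217),(540,350),(251,351)])*.64,16.5)[:,:2];print(w,w.mean(0),[np.degrees(np.arctan2(*(w[i]-w[j])[::-1])) for i,j in((1,0),(2,3))])
w=ray('w9',np.array([(320,370),(487,370)])*.64,112)[:,:2];print(w,w.mean(0))
plan([437.5,133.5,60],-83.5,1)
```

```text
[[463.25498135 226.42479147]
 [485.9061212   51.28452058]
 [404.93852816  39.11254092]
 [381.79596736 217.02401202]] [433.97389952 133.46146625] [np.float64(-82.63076129973288), np.float64(-82.58863216619483)]
[[427.25338012 160.34732214]
 [435.27726748  96.77310722]] [431.2653238  128.56021468]
pos [426.1 128.7 123.6] yaw -82.8 dw -0.7 j6 1.57
[[[11.9, -3.4, 63.6], np.float64(0.0124)]]
```

Emit:
drive_tool(plan=[[[5, -1.5, 5], 0, 1], [[5, -1.5, 10], 0, 1], [[3, -0.5, 15], 0, 1], [[0, 0, 15], 0, 1], [[0, 0, 14], 0, 1], [[0, 0, 10], 0, 1], [[0, 0, 7], 0, 1], [[0, 0, 5], 0, 1], [[0, 0, 3], 0, 1], [[0, 0, 2], 0, 1], [[0, 0, 1], 0, 1], [[0, 0, 0], 0, 1]])

```text
t: 21.38
tool_pos: [438.0, 133.9, 36.9]
ee_rot: [3.135, 0.199, 0.001]
ft_force: [0.1, -0.7, -1.3]
finger_gap: 0.025
grasp_force: 78.7
```

Emit:
drive_tool(plan=[[[0, 0, 0], 0, 1], [[0, 0, 1], 0, 1], [[0, 0, 1], 0, 1], [[0, 0, 0], 0, 1], [[0, 0, 0], 0, 1]])

```text
t: 21.8
tool_pos: [437.7, 133.8, 34.8]
ee_rot: [3.135, 0.199, 0.0]
ft_force: [-0.6, 0.5, -1.1]
finger_gap: 0.021
grasp_force: 78.7
```

Emit:
drive_tool(plan=[[[0, 0, 0.5], 0, 1], [[0, 0, 0.5], 0, 1], [[0, 0, 0.3], 0, 1], [[0, 0, 0], 0, 1], [[0, 0, 0], 0, 1]])

```text
t: 22.22
tool_pos: [437.8, 133.8, 33.6]
ee_rot: [3.135, 0.199, 0.0]
ft_force: [-1.0, -0.1, 1.6]
finger_gap: 0.025
grasp_force: 79.1
```

Emit:
drive_tool(plan=[[[0, 0, 0.3], 0, 1], [[0, 0, 0.2], 0, 1], [[0, 0, 0], 0, 1], [[0, 0, 0], 0, 1]])

```text
t: 22.55
tool_pos: [437.9, 133.8, 33.5]
ee_rot: [3.135, 0.199, 0.001]
ft_force: [-2.2, -0.3, 6.8]
finger_gap: 0.02
grasp_force: 80.2
```

In contact with the felt (about 8 N). I'll open, retreat and check.

Emit:
drive_tool(plan=[[[0, 0, 0], 0, 0.9], [[0, 0, 0], 0, 0.8], [[0, 0, 0], 0, 0.7], [[0, 0, 0], 0, 0.7], [[0, 0, 0], 0, 0.7], [[0, 0, -10], 0, 0.7], [[0, 0, -20], 0, 0.7], [[0, 0, -25], 0, 0.7], [[0, 0, -25], 0, 0.7], [[0, 0, -10], 0, 0.7], [[0, 0, 0], 0, 0.7], [[0, 0, 0], 0, 0.7]])

```text
t: 23.55
tool_pos: [437.8, 133.8, 123.0]
ee_rot: [3.135, 0.199, 0.001]
ft_force: [-0.6, -0.3, 0.4]
finger_gap: 0.307
grasp_force: 0.0
```

Run:
```python
from h import *
np.set_printoptions(suppress=True,precision=2)
print(sense()['tool_pos']);grab('wrist','w10'); plate('w10',50)
P,im=cloud('w10');b,g,r=[im[...,i].astype(int) for i in range(3)]
k=(np.abs(P[...,2]-16.5)<4)&(P[...,0]>340)&(P[...,0]<520)&(P[...,1]>0)&(P[...,1]<260)&(abs(r-b)<30)
print(cv2.minAreaRect(P[k][:,:2].astype(np.float32)))
```

```text
[437.79 133.84 123.02]
2512 [ 5.05 23.22 23.79 24.29 32.05] ((446.5065002441406, 134.99696350097656), (64.63067626953125, 99.68851470947266), 7.022393703460693)
slope [ 0.   -0.   23.88] post top 87 [438.56 133.98  32.64] in tool [ 1.41 -0.05 89.67]
((442.49261474609375, 130.2396240234375), 9.938669204711914)
((433.840087890625, 134.484375), (81.78264617919922, 177.88037109375), 6.904368877410889)
```

```bash
python3 -c "
from bench import job_done; print(job_done())"
```

```text
the job is handed in; nothing more can be done
None
```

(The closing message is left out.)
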